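# Set the saw jig's stop and its thumbscrew

### The arm

A 7-joint arm with a two-finger parallel gripper is mounted at the origin on the work surface. World frame = base frame: x ahead of the robot, y to its left, z up, the work surface at z = 0. Lengths are in m, angles in rad, forces in N, time in s.
With the tool pointing down it reaches from about 0.4 to 0.875 m from the base axis. Payload 4.4 kg.
Tool frame: the origin (TCP) lies at the very end of the fingers, on their centre line; the grasp point (between the pads) lies 19 mm behind it; z points along the fingers, y is the line along which they close (so a half turn about z gives the same grasp; the last joint's range is limited). The gripper opens to 85 mm and grips with 20 to 120 N. Pads are 22 mm wide; open, the fingers measure 114 mm over their backs; the gripper's body (76 mm by 85 mm) begins 54 mm behind the grasp point. The pads swing forward as they close: fully open they stand 13 mm farther back than shut.
Start: joints at [-1.292, 0.628, 0.038, 1.517, -0.027, 0.996, -0.02], TCP at [0.22, 0.612, 0.231] pointing down, gripper open.
Joint ranges: [-3.06, 3.06], [-0.37, 2.12], [-1.25, 1.32], [0.18, 2.47], [-1.1, 4.24], [0.23, 1.98], [-2.94, 2.94]. Speed limits (rad/s): [2.57, 2.57, 3.14, 3.14, 3.14, 3.14, 3.14].

### API

Orientations are given as a unit quaternion [w, x, y, z].
In Python, from station import telemetry, cams, r gives the robot as it stands.
- The arm moves only by the shell command python3 -m pendant 'ROWS' [FORCE]. ROWS is JSON, a list of rows, each a list of 3 entries, a list of its own where there are three numbers: the shift along the tool's x, y, z in units of 40 mm (1.0 is 40 mm), then the turn, a rotation vector about the tool's x, y, z in rad, then the opening in per cent of the stroke, from 0 (shut) to 100 (fully open). In form: [[[x, y, z], [wx, wy, wz], gripper], ...]. A call has 1 to 20 rows; each row is the pose to reach, as a shift and turn from the pose commanded when the call began, along the tool's axes at that moment; what a row does not reach only later rows make up. A row lasts 1/8 s, in which the tool goes at most 62.5 mm and 10.7 degrees, less where a joint would pass 70% of its speed; a pose out of reach is approached as far as the arm can. A call with a gripper value outside its range is refused whole. The fingers move at their own pace and stop on an object; FORCE is the grip in N (left out, the last holds). Time passes only in rows, so rows that repeat a pose let the fingers close. It gives the time, the measured TCP pose, the force, the opening and the grip force at its end, in the units of the state.
- telemetry.get_state(): the state, without advancing time (a new reading comes with each control period).
- cams.snapshot(name): name is "scene" or "top"; returns a dict with "color" (420x560x3 uint8, red, green, blue), "K" (3x3 intrinsics, pixels), "pose" (4x4, takes a point from camera to world coordinates). Camera axes: x right, y up, looking along -z (the intrinsics and any distortion apply to the point x, -y, -z); pixel columns grow to the right and rows downward; lengths in m; the calibration is good to about 2 mm. A picture is of the moment at which its call begins. There is no depth.
- r.close_job(): hands the job in; it is judged then, once.
The state is a dict: "time": time; "joint_pos": joint angles; "joint_vel": joint speeds; "effort": joint torques, N m; "position": TCP position; "orientation": TCP orientation; "force": force on the tool from outside, world axes, zero at the start; "moment": the same for the moment, N m; "gripper_width": opening from 0.0 (shut) to 1.0 (fully open); "gripper_force": force on a finger pad.
Only numpy, scipy, OpenCV 4.12 (cv2) and the standard library are available. Lean on these libraries where they do the work, as an engineer would, in place of code of your own. Each camera call takes 0.05 s, during which the arm holds its last target. There are 200 camera calls.

### The job

Get the sawing jig ready: slide the blue stop with the black grip along its rail until its white index line is level with the red marker tab, and leave it there. Then turn the brass thumbscrew clockwise until it seats, back it off a quarter turn, and finish while still holding the thumbscrew between the fingers, so that it stays put. Leave the other things on the bench where they lie.

Things in the scene. Friction and masses are not known exactly. Their poses are not given: they have to be found in the camera images.
- stop (a joint): position of the sliding stop on its rail, m: 0 to 0.16, growing along the jig's +y, away from the thumbscrew. The stop stays where it is left; moving it takes about 3 to 5 N
- stop_grip (a point): centre of the stop's upright black grip, where to pinch it: the grip is 22 mm (along jig x) by 20 mm (along jig y), stands from 38.5 to 74.5 mm above the bench on a blue carriage 44 x 36 mm; this point is 64 mm above the bench. Axes as the jig's
- stop_index (a point): point on the white index line (4 mm wide, in line with the middle of the black grip, on the top and -x face of the carriage), here on the -x face, 16 mm above the bench. Axes as the jig's; it moves with the stop
- marker: small red tab 22 x 7 x 12 mm fixed on the white scale beside the rail; origin under its centre, axes as the jig's. The stop is set when the index line and the tab's centre are at the same place along the rail (same y in the jig's frame); their points lie about 14 mm apart in x and do not touch
- screw (a joint): turn of the thumbscrew, rad: 0 to 3.0, growing clockwise seen from above (tightening). At 3.0 it seats: a hard stop. Before that it turns evenly with about 0.05 N m of friction and stays where it is left (it does not rise or sink as it turns). It may need turning more than one grasp allows
- screw_grip (a point): point on the vertical axis of the brass thumbscrew, at the height to grip its upright flat wing, 60 mm above the bench. The wing is 34 mm long (this point's x axis, which turns with it), 9 mm thick (its y) and 30 mm high (from 42.5 to 72.5 mm above the bench), with a black dash on the +x end of its top edge. Under it a round brass collar 24 mm across and a blue block 44 x 44 mm, top 34 mm above the bench
- jig: the sawing jig, fixed to the bench: plywood bed 130 x 350 x 12 mm (x from -45 to 85 mm, y from -175 to 175 mm), aluminium rail 30 mm wide along y, top 24 mm above the bench. Origin on the bench under the rail's centre line. The thumbscrew's axis is at (0, -130 mm); the stop's centre is at y = -30 mm + stop
- strip: loose brass strip 20 x 140 x 5 mm lying flat beside the jig, on the side away from the bed; origin under its centre, long side along its y
- needle_file: loose needle file with a green handle, 180 mm long, 12 mm high, lying beside the jig's bed; origin near the handle's front end, underside, long side along its y
- pliers: loose pliers with red handles, 165 mm long, 14 mm high; origin near the pivot, underside
- goggles: loose safety glasses with blue frame, 150 mm wide, 45 mm high; origin under the lenses' middle
- brush_pot: loose white and green pot full of brushes, 88 mm across, 190 mm high; origin under its centre
- g_clamp: loose dark steel G-clamp lying flat, about 130 x 90 mm, 14 mm high; origin under the middle of its frame
- jar: loose clear jar with a yellow lid, 60 mm across, 75 mm high; origin under its centre

How it is judged:
On the way, in this order (a step that is already met when the one before it is completed fails the run):
1. the stop's index line is level with the red marker (within 5 mm along the rail) (y of stop_index in the frame of marker between -0.005 and 0.005 m), for 0.2 s.
2. the thumbscrew is seated, fully clockwise, with the stop still at the marker (all of step 1 and value of joint screw above 2.94 rad), for 0.2 s.
At the end, for the whole second after the job is handed in: The thumbscrew, having been seated, stands a quarter turn (90 degrees, give or take 17) back from its seat and the fingers still hold its wing (more than 1.5 N), while the stop's index line is within 5 mm of the red marker along the rail (all of step 1 and value of joint screw between 1.13 and 1.73 rad and contact force between the fingers and screw above 1.5 N); the arm keeps its last pose, push and grip.
It fails at once if one of the loose things on the bench (strip, file, pliers, glasses, pot, clamp, jar) is moved more than 25 mm (distance of any of strip, needle_file, pliers, goggles, brush_pot, g_clamp, jar from where it was at the start of the episode above 0.025 m).
It also fails if it takes over 69 s, if anything falls off the work surface, if the arm or the gripper's body presses on something with over 40 N, if the wrist force passes 120 N, or if a joint passes its speed limit or range.

## Working session

There is one attempt and no reset: what is moved stays moved. The work goes in short steps, Python scripts to look and compute and a shell command to move; the robot and the scene stay as the last step left them, time stands still between calls to the robot, and variables do not carry over. Pictures are saved under pics/ and viewed, at most 12 in all, crops included, and the job is handed in when it is done.

```bash
mkdir -p pics; ls; python3 - <<'E'
from station import telemetry, cams, r
import cv2, numpy as np
for n in ("scene","top"):
    s=cams.snapshot(n); cv2.imwrite(f"pics/{n}0.png",cv2.resize(s["color"][:,:,::-1],(784,588),interpolation=cv2.INTER_CUBIC))
    cv2.imwrite(f"pics/raw_{n}0.png",s["color"][:,:,::-1])
    np.savez(f"cal_{n}.npz",K=s["K"],T=s["pose"]); print(n,s["K"].tolist(),np.round(s["pose"],3).tolist(),[k for k in s])
s=telemetry.get_state();print({k:np.round(v,3).tolist() for k,v in s.items()})
E
```

```text
pics
scene [[435.92832039519146, 0.0, 266.56759747162795], [0.0, 435.92832039519146, 211.32555077521147], [0.0, 0.0, 1.0]] [[0.689, -0.425, 0.588, 1.236], [0.725, 0.399, -0.561, -0.653], [0.004, 0.813, 0.583, 0.788], [0.0, 0.0, 0.0, 1.0]] ['color', 'K', 'pose']
top [[452.9425651453345, 0.0, 284.4166488542508], [0.0, 452.9425651453345, 207.74541763106757], [0.0, 0.0, 1.0]] [[-0.024, 0.993, -0.116, 0.341], [-1.0, -0.025, -0.009, 0.044], [-0.012, 0.116, 0.993, 1.286], [0.0, 0.0, 0.0, 1.0]] ['color', 'K', 'pose']
{'time': 0.1, 'joint_pos': [-1.292, 0.629, 0.038, 1.518, -0.027, 0.996, -0.02], 'joint_vel': [-0.0, -0.0, -0.001, -0.004, -0.0, 0.0, -0.002], 'effort': [0.003, -56.453, 1.23, -19.397, 0.011, 0.005, 0.0], 'position': [0.219, 0.611, 0.23], 'orientation': [-0.0, 0.172, 0.985, -0.001], 'force': [0.194, -0.569, -0.735], 'moment': [0.06, -0.037, -0.018], 'gripper_force': 0.0, 'gripper_width': 0.999}
```

View pics/scene0.png

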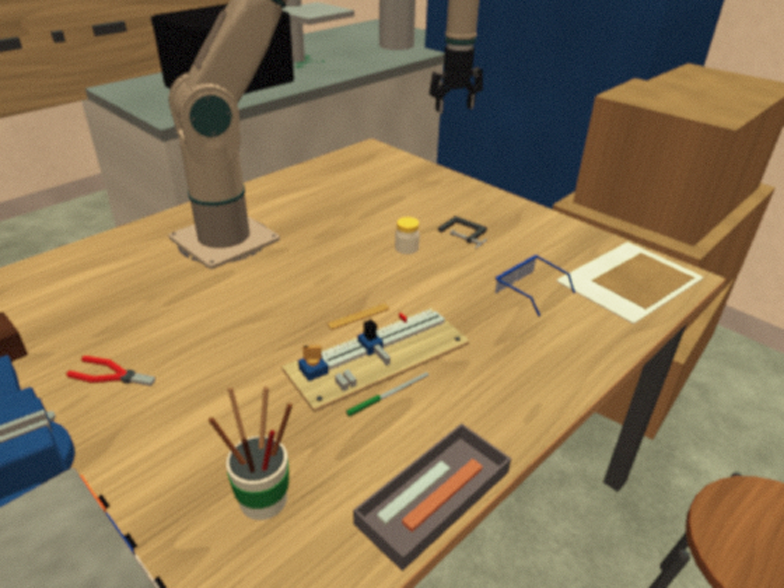

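View pics/top0.png

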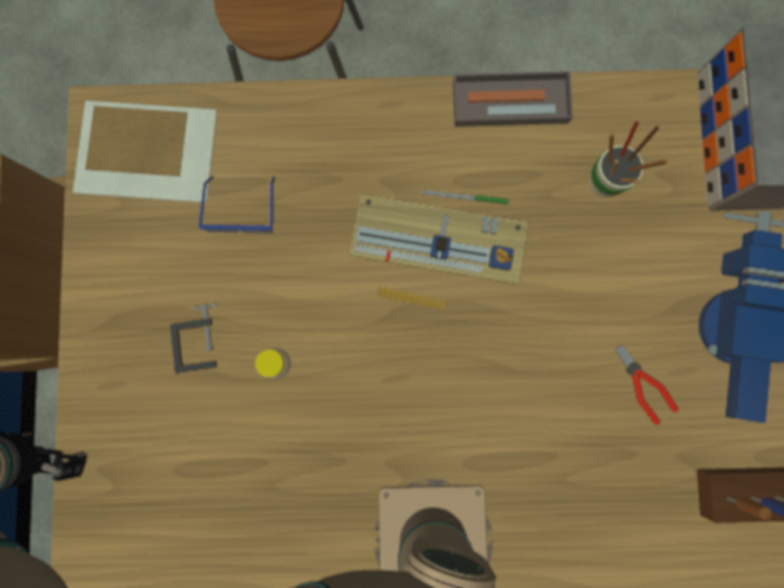

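Pictures show the jig at the middle of the bench (top view: stop near (441,246), red tab (388,256), screw (502,257)); the arm starts far left. Enlarged crops next.

```bash
python3 - <<'E'
import cv2
a=cv2.imread("pics/raw_top0.png")[130:210,240:390]; cv2.imwrite("pics/ctop.png",cv2.resize(a,None,fx=5.3,fy=5.3,interpolation=cv2.INTER_CUBIC))
a=cv2.imread("pics/raw_scene0.png")[208:298,195:345]; cv2.imwrite("pics/cscene.png",cv2.resize(a,None,fx=5.3,fy=5.3,interpolation=cv2.INTER_CUBIC))
E
```

```text
(no output)
```

View pics/ctop.png

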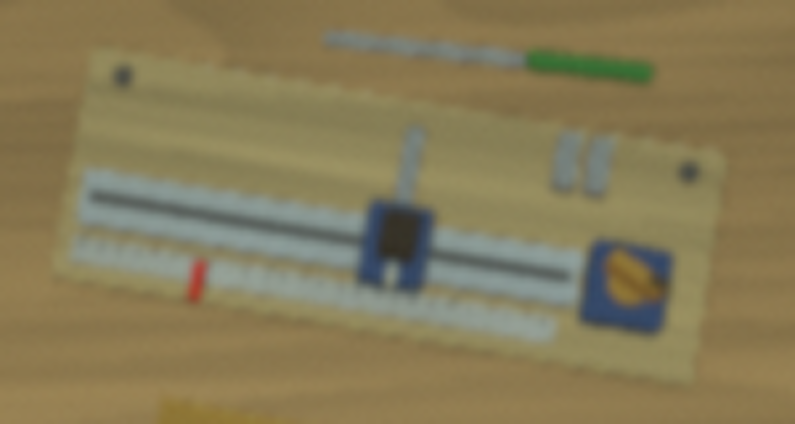

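View pics/cscene.png

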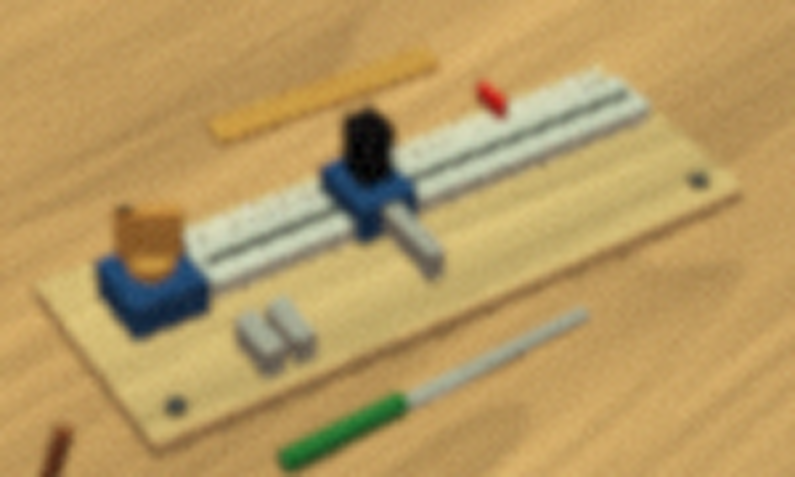

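The crops show, in crop pixels. Top: bed corners (92,47), (724,152), (690,382), (52,278), tab (198,280), index top (391,272), grip top (399,235), wing top about (612,258)–(658,292) with the dash at the right. Scene: tab (491,98), grip top (369,115), wing top (120,211)–(182,207).

```bash
cat > h.py <<'E'
import numpy as np
from scipy.optimize import least_squares
C={n:np.load(f"cal_{n}.npz") for n in("top","scene")}
OFF={"top":(240,130),"scene":(195,208)}
def proj(n,P):
    c=C[n]; q=np.linalg.inv(c["T"])@np.r_[P,1]; q=c["K"]@[q[0],-q[1],-q[2]]; return q[:2]/q[2]
def raw(n,uv): return (np.array(uv,float)+.5)/5.3-.5+OFF[n]
def ray(n,uv,z,israw=False):
    c=C[n]; p=np.linalg.inv(c["K"])@np.r_[uv if israw else raw(n,uv),1]; d=c["T"][:3,:3]@[p[0],-p[1],-p[2]]; o=c["T"][:3,3]
    return o+d*(z-o[2])/d[2]
def jw(j,p):
    c,s=np.cos(j[2]),np.sin(j[2]); return np.array([j[0]+c*p[0]-s*p[1],j[1]+s*p[0]+c*p[1],p[2]])
def wj(j,P):
    c,s=np.cos(j[2]),np.sin(j[2]); x,y=P[0]-j[0],P[1]-j[1]; return np.array([c*x+s*y,-s*x+c*y,P[2]])
E
python3 - <<'E'
from h import *
obs=[("top",(92,47),(.085,.175)),("top",(724,152),(.085,-.175)),("top",(690,382),(-.045,-.175)),("top",(52,278),(-.045,.175)),
("scene",(38,288),(-.045,-.175)),("scene",(157,452),(.085,-.175)),("scene",(742,192),(.085,.175))]
f=lambda j:np.concatenate([proj(n,jw(j,[*p,.012]))-raw(n,uv) for n,uv,p in obs])
s=least_squares(f,[.55,0,-.15]);j=s.x;np.save("jig.npy",j);print("jig",j.round(4),"res",s.fun.round(1))
for k,n,uv,z in[("tab","top",(198,280),.026),("tab","scene",(491,98),.02),("index","top",(391,272),.0385),("grip","top",(399,235),.0745),("grip","scene",(369,115),.0745),
 ("wingA","top",(612,258),.0725),("wingB","top",(658,292),.0725),("wingL","scene",(120,211),.0725),("wingR","scene",(182,207),.0725)]:
    P=ray(n,uv,z);print(k,n,P.round(4),"jig",wj(j,P).round(4))
print("screw",jw(j,[0,-.13,.06]).round(4))
E
```

```text
jig [ 0.5772 -0.0251 -0.1901] res [-0.3 -0.4  0.8 -0.9  0.7  0.1 -0.6 -0.2 -1.1 -0.3 -0.2 -0.7  1.  -1.1]
tab top [0.56   0.0745 0.026 ] jig [-0.0357  0.0946  0.026 ]
tab scene [0.5561 0.0793 0.02  ] jig [-0.0404  0.0986  0.02  ]
index top [ 0.5594 -0.0275  0.0385] jig [-0.017  -0.0057  0.0385]
grip top [ 0.5722 -0.0301  0.0745] jig [-0.0039 -0.0058  0.0745]
grip scene [ 0.5723 -0.0272  0.0745] jig [-0.0044 -0.003   0.0745]
wingA top [ 0.5578 -0.1388  0.0725] jig [ 0.0024 -0.1153  0.0725]
wingB top [ 0.5395 -0.1615  0.0725] jig [-0.0112 -0.141   0.0725]
wingL scene [ 0.5432 -0.1626  0.0725] jig [-0.0074 -0.1414  0.0725]
wingR scene [ 0.5611 -0.1393  0.0725] jig [ 0.0058 -0.1151  0.0725]
screw [ 0.5526 -0.1528  0.06  ]
```

```bash
cat >> h.py <<'E'
from scipy.spatial.transform import Rotation as Ro
def go(xyz,yaw_y):
    """print shift (units) and turn to TCP xyz, tool down, tool y at world angle yaw_y deg (mod 180 nearest)"""
    from station import telemetry
    s=telemetry.get_state(); R=Ro.from_quat(s["orientation"],scalar_first=True)
    a=np.radians(yaw_y); best=None
    for b in(a,a+np.pi):
        y=np.array([np.cos(b),np.sin(b),0]); z=np.array([0,0,-1.]); M=Ro.from_matrix(np.c_[np.cross(y,z),y,z])
        w=(R.inv()*M).as_rotvec()
        print("shift",(R.inv().apply(np.array(xyz)-s["position"])/.04).round(3),"turn",w.round(3))
    print("t",round(s["time"],2),"pos",np.round(s["position"],4),"yaw_y",np.degrees(np.arctan2(*R.as_matrix()[[1,0],1])).round(1),"j7",round(s["joint_pos"][6],2),"F",np.round(s["force"],1),"M",np.round(s["moment"],2),"gw",round(s["gripper_width"],3),"gf",round(s["gripper_force"],1))
E
python3 -c "
from h import *
go([.5722,-.0287,.13],79.1); go([.5722,-.0287,.045],79.1)"
```

```text
shift [-13.707 -12.072   2.533] turn [-0.002 -0.    -0.155]
shift [-13.707 -12.072   2.533] turn [-0.     0.003  2.987]
t 0.1 pos [0.2195 0.6112 0.2305] yaw_y 70.2 j7 -0.02 F [ 0.2 -0.6 -0.7] M [ 0.06 -0.04 -0.02] gw 0.999 gf 0.0
shift [-13.707 -12.069   4.658] turn [-0.002 -0.    -0.155]
shift [-13.707 -12.069   4.658] turn [-0.     0.003  2.987]
t 0.1 pos [0.2195 0.6112 0.2305] yaw_y 70.2 j7 -0.02 F [ 0.2 -0.6 -0.7] M [ 0.06 -0.04 -0.02] gw 0.999 gf 0.0
```

```bash
python3 -m pendant '[[[-13.7,-12.05,0],[0,0,-0.155],100],[[-13.7,-12.05,0],[0,0,-0.155],100],[[-13.7,-12.05,0],[0,0,-0.155],100],[[-13.7,-12.05,0],[0,0,-0.155],100],[[-13.7,-12.05,0],[0,0,-0.155],100],[[-13.7,-12.05,0],[0,0,-0.155],100],[[-13.7,-12.05,0],[0,0,-0.155],100],[[-13.7,-12.05,0],[0,0,-0.155],100],[[-13.7,-12.05,0],[0,0,-0.155],100],[[-13.7,-12.05,0],[0,0,-0.155],100],[[-13.7,-12.05,0],[0,0,-0.155],100],[[-13.7,-12.05,0],[0,0,-0.155],100],[[-13.7,-12.05,0],[0,0,-0.155],100],[[-13.7,-12.05,0],[0,0,-0.155],100],[[-13.7,-12.05,2.2],[0,0,-0.155],100],[[-13.7,-12.05,2.2],[0,0,-0.155],100],[[-13.7,-12.05,2.2],[0,0,-0.155],100],[[-13.7,-12.05,2.2],[0,0,-0.155],100]]' 40
python3 - <<'E'
from h import *
from station import cams
import cv2
go([.5722,-.0287,.045],79.1)
s=cams.snapshot("scene"); a=s["color"][150:300,195:395,::-1]
cv2.imwrite("pics/s1.png",cv2.resize(a,None,fx=4,fy=4,interpolation=cv2.INTER_CUBIC))
E
```

```text
time: 2.35
position: [0.5732, -0.026, 0.1444]
orientation: [0.001, 0.094, 0.996, 0.0]
force: [-0.2, 0.3, 0.5]
gripper_width: 1.0
gripper_force: 0.0
shift [ 0.015 -0.074  2.486] turn [0.001 0.002 0.002]
shift [ 0.015 -0.074  2.486] turn [-2.000e-03  1.000e-03 -3.139e+00]
t 2.35 pos [ 0.5732 -0.026   0.1444] yaw_y 79.2 j7 1.41 F [-0.2  0.3  0.5] M [-0.06 -0.04 -0.03] gw 1.0 gf 0.0
```

View pics/s1.png

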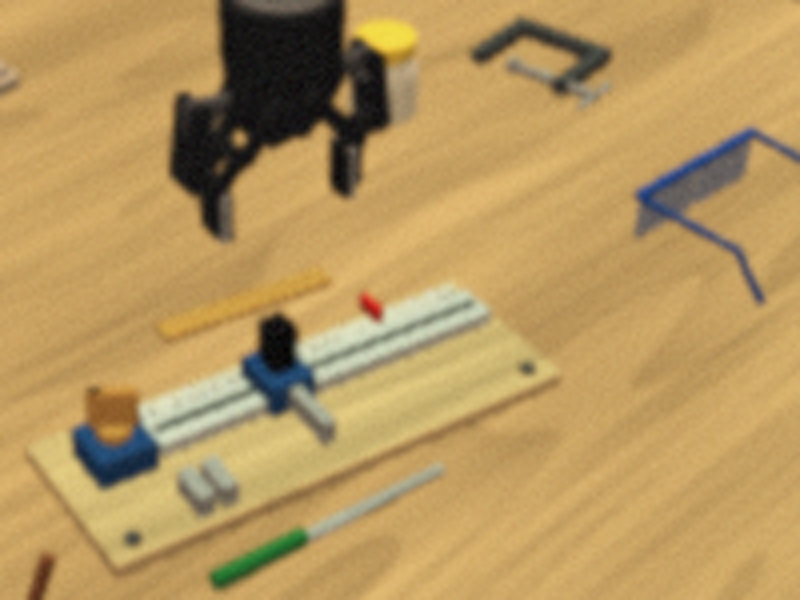

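The gripper (fingers at (220,230) and (345,190)) straddles the black grip at (277,340) in the rail's direction. Descending and pinching.

```bash
python3 -m pendant '[[[0,-0.06,1.3],[0,0,0],100],[[0,-0.06,2.45],[0,0,0],100],[[0,-0.06,2.45],[0,0,0],100],[[0,-0.06,2.45],[0,0,0],100],[[0,-0.06,2.45],[0,0,0],0],[[0,-0.06,2.45],[0,0,0],0],[[0,-0.06,2.45],[0,0,0],0],[[0,-0.06,2.45],[0,0,0],0],[[0,-0.06,2.45],[0,0,0],0],[[0,-0.06,2.45],[0,0,0],0],[[0,-0.06,2.45],[0,0,0],0],[[0,-0.06,2.45],[0,0,0],0]]' 40
python3 -c "
from h import *
j=np.load('jig.npy')
from station import telemetry
P=telemetry.get_state()['position'];print(wj(j,P))
go(jw(j,wj(j,P)+[0,.1,0]),79.1)"
```

```text
time: 3.9
position: [0.5723, -0.0296, 0.0459]
orientation: [0.0, 0.095, 0.995, 0.0]
force: [-0.8, -0.1, 5.6]
gripper_width: 0.224
gripper_force: 41.1
[-0.00397565 -0.00526184  0.04589967]
shift [1.0e-03 2.5e+00 0.0e+00] turn [ 0.     0.001 -0.   ]
shift [1.0e-03 2.5e+00 0.0e+00] turn [ 1.000e-03 -0.000e+00  3.141e+00]
t 3.9 pos [ 0.5723 -0.0296  0.0459] yaw_y 79.1 j7 1.42 F [-0.8 -0.1  5.6] M [-0.09  0.2  -0.1 ] gw 0.224 gf 41.1
```

```bash
python3 -m pendant '[[[0,0.5,0],[0,0,0],0],[[0,1,0],[0,0,0],0],[[0,1.5,0],[0,0,0],0],[[0,2,0],[0,0,0],0],[[0,2.5,0],[0,0,0],0],[[0,2.5,0],[0,0,0],0],[[0,2.5,0],[0,0,0],0]]' 40
python3 - <<'E'
from h import *
from station import cams
import cv2
go([.55,0,.045],79.1)
s=cams.snapshot("top"); a=s["color"][150:200,240:315,::-1]
s=cams.snapshot("scene"); b=s["color"][200:250,255:330,::-1]
cv2.imwrite("pics/s2.png",cv2.resize(np.hstack([a,b]),None,fx=5.3,fy=5.3,interpolation=cv2.INTER_CUBIC))
E
```

```text
time: 4.78
position: [0.5921, 0.0696, 0.0459]
orientation: [0.001, 0.095, 0.996, 0.001]
force: [2.0, 1.5, 5.9]
gripper_width: 0.224
gripper_force: 41.2
shift [ 0.707 -1.907  0.017] turn [0.002 0.002 0.001]
shift [ 0.707 -1.907  0.017] turn [-4.000e-03  3.000e-03 -3.141e+00]
t 4.78 pos [0.5921 0.0696 0.0459] yaw_y 79.1 j7 1.29 F [2.  1.5 5.9] M [ 0.47 -0.31 -0.19] gw 0.224 gf 41.2
```

View pics/s2.png

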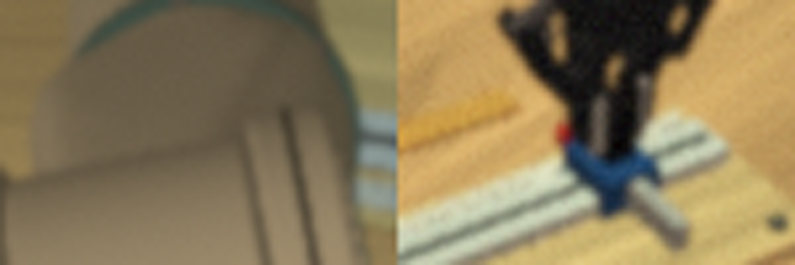

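The scene view (right half) shows the stop right beside the red tab at (563,133); the arm hides it from above. Release, lift, move over the thumbscrew, then check both.

```bash
python3 -m pendant '[[[0,0,0],[0,0,0],15],[[0,0,0],[0,0,0],30],[[0,0,0],[0,0,0],45],[[0,0,0],[0,0,0],60],[[0,0,0],[0,0,0],60],[[0,0,-1],[0,0,0],60],[[0,0,-2.5],[0,0,0],60],[[0,0,-2.5],[0,0,0],60],[[0,0,-2.5],[0,0,0],60]]'
python3 -c "
from h import *
go([.551,-.152,.145],142)"
```

```text
time: 6.0
position: [0.5905, 0.0687, 0.1452]
orientation: [-0.0, 0.095, 0.996, 0.0]
force: [-0.5, 0.6, -0.4]
gripper_width: 0.599
gripper_force: 0.0
shift [-0.071 -5.606  0.006] turn [ 0.    -0.    -1.097]
shift [-0.071 -5.606  0.006] turn [-0.    -0.     2.044]
t 6.0 pos [0.5905 0.0687 0.1452] yaw_y 79.1 j7 1.28 F [-0.5  0.6 -0.4] M [-0.    0.04  0.05] gw 0.599 gf 0.0
```

```bash
python3 -m pendant '[[[-0.07,-1.4,0],[0,0,-0.18],60],[[-0.07,-2.8,0],[0,0,-0.36],60],[[-0.07,-4.2,0],[0,0,-0.54],60],[[-0.07,-5.6,0],[0,0,-0.72],60],[[-0.07,-5.6,0],[0,0,-0.9],60],[[-0.07,-5.6,0],[0,0,-1.1],60],[[-0.07,-5.6,0],[0,0,-1.1],60],[[-0.07,-5.6,0],[0,0,-1.1],60],[[-0.07,-5.6,0],[0,0,-1.1],60]]'
python3 - <<'E'
from h import *
from station import cams
import cv2
go([.551,-.152,.046],142)
s=cams.snapshot("top"); a=s["color"][130:210,240:390,::-1]; cv2.imwrite("pics/raw_top3.png",s["color"][:,:,::-1])
s=cams.snapshot("scene"); b=s["color"][205:270,195:345,::-1];cv2.imwrite("pics/raw_scene3.png",s["color"][:,:,::-1])
cv2.imwrite("pics/s3.png",cv2.resize(np.vstack([a[:48],b]),None,fx=5.3,fy=5.3,interpolation=cv2.INTER_CUBIC))
E
```

```text
time: 7.12
position: [0.5512, -0.1514, 0.1449]
orientation: [-0.0, -0.439, 0.898, 0.0]
force: [-0.5, 0.3, -0.7]
gripper_width: 0.595
gripper_force: 0.0
shift [ 0.014 -0.006  2.473] turn [ 0.001 -0.     0.002]
shift [ 0.014 -0.006  2.473] turn [ 1.00e-03  1.00e-03 -3.14e+00]
t 7.12 pos [ 0.5512 -0.1514  0.1449] yaw_y 142.1 j7 2.47 F [-0.5  0.3 -0.7] M [-0.01 -0.01  0.05] gw 0.595 gf 0.0
```

View pics/s3.png

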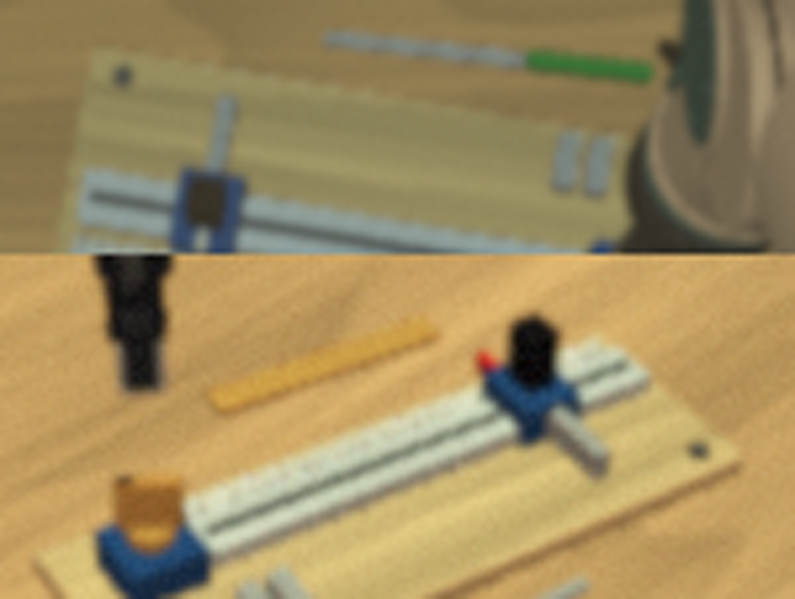

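The stop stands at the tab in the scene view (tab (487,362), grip (533,350)) and the fingers are seen edge-on above the screw; my top crop was cut too high, so I crop the same frame at the tab.

```bash
python3 - <<'E'
import cv2
from h import *
j=np.load('jig.npy')
a=cv2.imread("pics/raw_top3.png")[155:190,260:295]; cv2.imwrite("pics/c3.png",cv2.resize(a,None,fx=16,fy=16,interpolation=cv2.INTER_CUBIC))
for y in (.09,.095,.1): print(y,(proj("top",jw(j,[-.036,y,.026]))-[260,155]+.5)*16)
E
```

```text
0.09 [304.91521611 452.57740082]
0.095 [276.95388771 448.00845589]
0.1 [248.99930036 443.44061246]
```

View pics/c3.png

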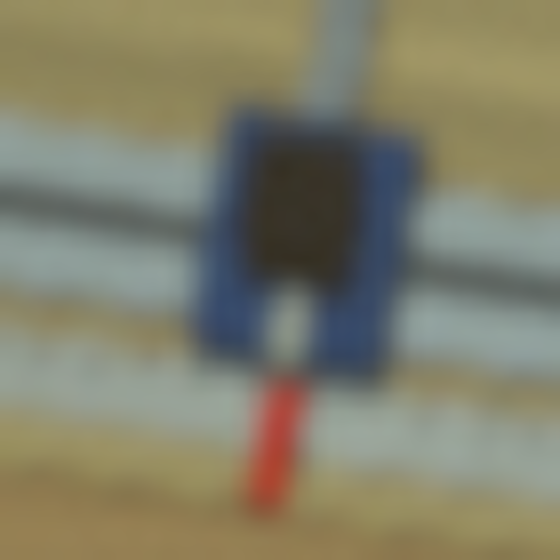

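The crop shows the white index line around (290,330) and the red tab running from (284,380) to (265,510), centre (274,445), almost in line. Checking the offset in jig coordinates.

```bash
python3 - <<'E'
from h import *
j=np.load('jig.npy')
q=lambda u,v,z: wj(j,ray("top",np.array([u,v])/16-.5+[260,155],z,True)).round(4)
print("index",q(290,330,.0385),"grip",q(302,205,.0745),"tab",q(274,445,.026),q(274,445,.023))
E
```

```text
index [-0.0171  0.0955  0.0385] grip [-0.0021  0.095   0.0745] tab [-0.0356  0.0956  0.026 ] [-0.0351  0.0958  0.023 ]
```

Aligned within 1 mm. Now descend on the thumbscrew wing and grip.

```bash
python3 -m pendant '[[[0.01,0,1.2],[0,0,0],60],[[0.01,0,2.45],[0,0,0],60],[[0.01,0,2.45],[0,0,0],60],[[0.01,0,2.45],[0,0,0],60],[[0.01,0,2.45],[0,0,0],0],[[0.01,0,2.45],[0,0,0],0],[[0.01,0,2.45],[0,0,0],0],[[0.01,0,2.45],[0,0,0],0],[[0.01,0,2.45],[0,0,0],0],[[0.01,0,2.45],[0,0,0],0],[[0.01,0,2.45],[0,0,0],0]]' 35
python3 -c "
from h import *
go([.551,-.152,.046],142)"
```

```text
time: 8.6
position: [0.5513, -0.1519, 0.0488]
orientation: [0.0, -0.44, 0.898, -0.0]
force: [-2.5, 1.0, 7.7]
gripper_width: 0.101
gripper_force: 35.7
shift [0.008 0.004 0.071] turn [-0.001  0.     0.003]
shift [0.008 0.004 0.071] turn [-1.000e-03 -1.000e-03 -3.139e+00]
t 8.6 pos [ 0.5513 -0.1519  0.0488] yaw_y 142.1 j7 2.41 F [-2.5  1.   7.7] M [ 0.26  0.5  -0.05] gw 0.101 gf 35.7
```

```bash
python3 -m pendant '[[[0,0,0],[0,0,0.15],0],[[0,0,0],[0,0,0.3],0],[[0,0,0],[0,0,0.45],0],[[0,0,0],[0,0,0.6],0],[[0,0,0],[0,0,0.75],0],[[0,0,0],[0,0,0.9],0],[[0,0,0],[0,0,1.05],0],[[0,0,0],[0,0,1.2],0],[[0,0,0],[0,0,1.2],0],[[0,0,0],[0,0,1.2],0]]'
python3 -c "
from h import *
go([.551,-.152,.046],142-np.degrees(1.2))"
```

```text
time: 9.85
position: [0.5518, -0.1531, 0.0491]
orientation: [0.001, 0.137, 0.991, -0.002]
force: [-1.7, -2.9, 9.2]
gripper_width: 0.097
gripper_force: 150.3
shift [0.027 0.02  0.078] turn [-0.003  0.002  0.018]
shift [0.027 0.02  0.078] turn [-0.004 -0.005 -3.124]
t 9.85 pos [ 0.5518 -0.1531  0.0491] yaw_y 74.3 j7 1.63 F [-1.7 -2.9  9.2] M [-0.71  0.6   3.65] gw 0.097 gf 150.3
```

Moment 3.65 N m says the screw has met its seat. Easing back in small steps to find where the torque vanishes.

```bash
for i in 1; do python3 -m pendant '[[[0,0,0],[0,0,-0.02],0],[[0,0,0],[0,0,-0.02],0]]'; done; python3 -c "
from h import *
go([.551,-.152,.046],74.3)"
python3 -m pendant '[[[0,0,0],[0,0,-0.03],0],[[0,0,0],[0,0,-0.03],0]]'; python3 -c "
from h import *
go([.551,-.152,.046],74.3)
from station import cams
import cv2
s=cams.snapshot('scene'); b=s['color'][230:280,195:255,::-1]
cv2.imwrite('pics/s4.png',cv2.resize(b,None,fx=10,fy=10,interpolation=cv2.INTER_CUBIC))"
```

```text
time: 10.1
position: [0.5518, -0.1531, 0.0491]
orientation: [0.001, 0.127, 0.992, -0.002]
force: [-2.2, -4.3, 9.1]
gripper_width: 0.1
gripper_force: 137.9
shift [0.027 0.02  0.077] turn [-0.003  0.002  0.018]
shift [0.027 0.02  0.077] turn [-0.004 -0.004 -3.123]
t 10.1 pos [ 0.5518 -0.1531  0.0491] yaw_y 75.4 j7 1.64 F [-2.2 -4.3  9.1] M [-0.67  0.53  3.33] gw 0.1 gf 137.9
time: 10.35
position: [0.5518, -0.1531, 0.0491]
orientation: [0.001, 0.114, 0.994, -0.001]
force: [-2.3, -3.3, 8.5]
gripper_width: 0.102
gripper_force: 119.9
shift [0.026 0.021 0.076] turn [-0.003  0.002  0.046]
shift [0.026 0.021 0.076] turn [-3.000e-03 -4.000e-03 -3.095e+00]
t 10.35 pos [ 0.5518 -0.1531  0.0491] yaw_y 77.0 j7 1.66 F [-2.3 -3.3  8.5] M [-0.67  0.54  2.89] gw 0.102 gf 119.9
```

View pics/s4.png

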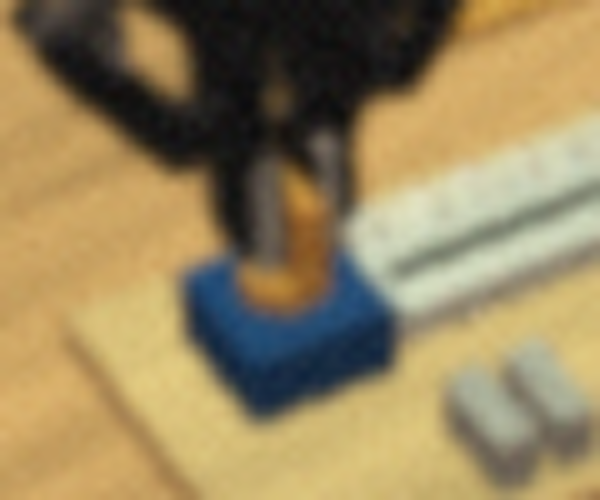

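The wing is between the pads, skewed a little by the wound-up torque (wing end at (310,220)). Torque falls about 15 N m/rad, so the seat lies about 0.19 rad further back.

```bash
python3 -m pendant '[[[0,0,0],[0,0,-0.1],0],[[0,0,0],[0,0,-0.14],0],[[0,0,0],[0,0,-0.14],0]]'; python3 -c "
from h import *
go([.551,-.152,.046],74.3)
from station import telemetry;print(np.round(telemetry.get_state()['joint_pos'],2))"
```

```text
time: 10.78
position: [0.5518, -0.1531, 0.0489]
orientation: [0.001, 0.048, 0.999, -0.001]
force: [-1.4, -2.2, 6.3]
gripper_width: 0.097
gripper_force: 46.4
shift [0.023 0.025 0.071] turn [-0.001  0.002  0.178]
shift [0.023 0.025 0.071] turn [-3.000e-03 -2.000e-03 -2.964e+00]
t 10.78 pos [ 0.5518 -0.1531  0.0489] yaw_y 84.5 j7 1.75 F [-1.4 -2.2  6.3] M [-0.42  0.36  0.87] gw 0.097 gf 46.4
[ 0.2   0.78  0.04  1.88 -0.06  0.49  1.75]
```

Seat at tool yaw ≈ 87.5°. Regrasping a half turn round so the last joint has room for the back-off.

```bash
python3 -m pendant '[[[0,0,0],[0,0,0],25],[[0,0,0],[0,0,0],45],[[0,0,0],[0,0,0],60],[[0,0,0],[0,0,0],60],[[0,0,-0.6],[0,0,0],60],[[0,0,-1.2],[0,0,0],60],[[0,0,-1.2],[0,0,0],60]]' 35 && python3 -c "
from h import *
go([.5515,-.1525,.047],87.5)"
python3 -m pendant '[[[0,0,0],[0,0,0.17],60],[[0,0,0],[0,0,0.34],60],[[0,0,0],[0,0,0.51],60],[[0,0,0],[0,0,0.68],60],[[0,0,0],[0,0,0.85],60],[[0,0,0],[0,0,1.02],60],[[0,0,0],[0,0,1.19],60],[[0,0,0],[0,0,1.36],60],[[0,0,0],[0,0,1.53],60],[[0,0,0],[0,0,1.7],60],[[0,0,0],[0,0,1.87],60],[[0,0,0],[0,0,2.04],60],[[0,0,0],[0,0,2.21],60],[[0,0,0],[0,0,2.38],60],[[0,0,0],[0,0,2.55],60],[[0,0,0],[0,0,2.72],60],[[0,0,0],[0,0,2.89],60],[[0,0,0],[0,0,3.06],60],[[0,0,0],[0,0,3.06],60]]'
python3 -c "
from h import *
go([.5515,-.1525,.047],87.5)
from station import cams
import cv2
s=cams.snapshot('scene'); b=s['color'][220:280,195:275,::-1]
cv2.imwrite('pics/s5.png',cv2.resize(b,None,fx=10,fy=10,interpolation=cv2.INTER_CUBIC))"
```

```text
time: 11.65
position: [0.5525, -0.1524, 0.0968]
orientation: [0.002, 0.05, 0.999, -0.0]
force: [-0.0, 0.1, 0.3]
gripper_width: 0.599
gripper_force: 0.0
shift [ 0.028 -0.004  1.245] turn [-0.001  0.004 -0.056]
shift [ 0.028 -0.004  1.245] turn [5.000e-03 1.000e-03 3.085e+00]
t 11.65 pos [ 0.5525 -0.1524  0.0968] yaw_y 84.3 j7 1.74 F [-0.   0.1  0.3] M [-0.01  0.    0.  ] gw 0.599 gf 0.0
time: 14.02
position: [0.5505, -0.1519, 0.0942]
orientation: [0.0, 1.0, -0.008, -0.001]
force: [-0.7, -0.4, -0.0]
gripper_width: 0.599
gripper_force: 0.0
shift [0.028 0.014 1.18 ] turn [-3.000e-03  1.000e-03 -3.114e+00]
shift [0.028 0.014 1.18 ] turn [0.001 0.002 0.027]
t 14.03 pos [ 0.5505 -0.1519  0.0942] yaw_y -90.9 j7 -0.51 F [-0.7 -0.4 -0. ] M [-0.   -0.01 -0.01] gw 0.599 gf 0.0
```

View pics/s5.png

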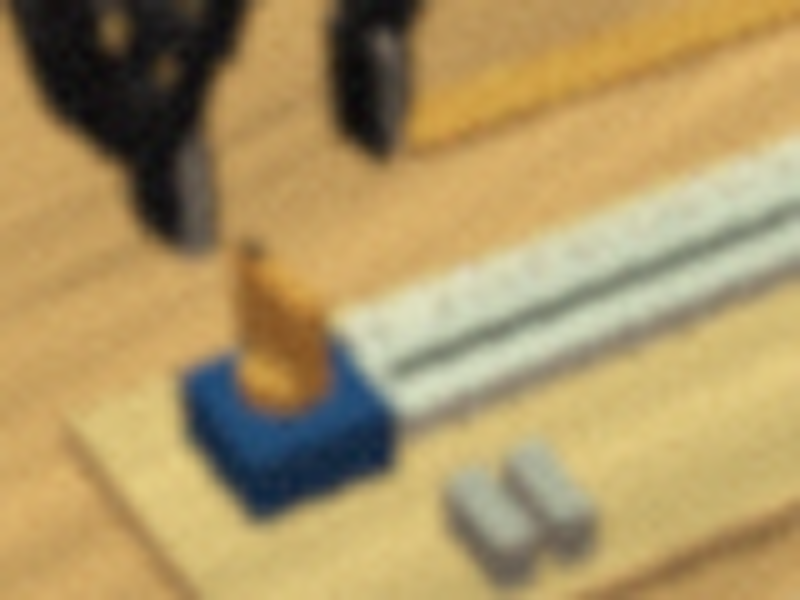

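The dash end of the wing is at (248,243) and its other end at (325,292). Measuring that angle.

```bash
python3 - <<'E'
from h import *
q=lambda u,v: ray("scene",(np.array([u,v])+.5)/10-.5+[195,220],.0725,True)
a,b=q(248,243),q(325,292);d=a-b;print(a.round(4),b.round(4),np.degrees(np.arctan2(d[1],d[0])).round(1),np.hypot(*d[:2]))
E
```

```text
[ 0.5359 -0.15    0.0725] [ 0.5642 -0.1479  0.0725] -175.7 0.028356844364056204
```

```bash
python3 -m pendant '[[[0.02,0.01,0.6],[0,0,0],60],[[0.02,0.01,1.17],[0,0,0],60],[[0.02,0.01,1.17],[0,0,0],60],[[0.02,0.01,1.17],[0,0,0],0],[[0.02,0.01,1.17],[0,0,0],0],[[0.02,0.01,1.17],[0,0,0],0],[[0.02,0.01,1.17],[0,0,0],0],[[0.02,0.01,1.17],[0,0,0],0],[[0.02,0.01,1.17],[0,0,0],0],[[0.02,0.01,1.17],[0,0,0],0]]' 35
python3 -c "
from h import *
go([.5515,-.1525,.047],87.5)"
python3 -m pendant '[[[0,0,0],[0,0,0.03],0],[[0,0,0],[0,0,0.06],0],[[0,0,0],[0,0,0.06],0],[[0,0,0],[0,0,0.06],0]]'
python3 -c "
from h import *
go([.5515,-.1525,.047],87.5)"
python3 -m pendant '[[[0,0,0],[0,0,0.04],0],[[0,0,0],[0,0,0.08],0],[[0,0,0],[0,0,0.08],0],[[0,0,0],[0,0,0.08],0]]'
python3 -c "
from h import *
go([.5515,-.1525,.047],87.5)"
```

```text
time: 15.32
position: [0.5525, -0.153, 0.0493]
orientation: [0.0, 1.0, -0.009, 0.001]
force: [-0.8, -0.1, 6.4]
gripper_width: 0.096
gripper_force: 38.5
shift [-0.025 -0.013  0.057] turn [ 2.000e-03  1.000e-03 -3.116e+00]
shift [-0.025 -0.013  0.057] turn [ 0.001 -0.001  0.025]
t 15.32 pos [ 0.5525 -0.153   0.0493] yaw_y -91.1 j7 -0.46 F [-0.8 -0.1  6.4] M [-0.13  0.06  0.04] gw 0.096 gf 38.5
time: 15.82
position: [0.5525, -0.1531, 0.0493]
orientation: [0.001, 0.999, -0.038, 0.0]
force: [-0.5, -1.4, 5.3]
gripper_width: 0.096
gripper_force: 40.7
shift [-0.026 -0.013  0.057] turn [-2.00e-03 -2.00e-03  3.11e+00]
shift [-0.026 -0.013  0.057] turn [ 0.001 -0.001 -0.032]
t 15.82 pos [ 0.5525 -0.1531  0.0493] yaw_y -94.3 j7 -0.51 F [-0.5 -1.4  5.3] M [-0.2   0.03  0.69] gw 0.096 gf 40.7
time: 16.32
position: [0.5525, -0.1531, 0.0494]
orientation: [0.001, 0.997, -0.076, 0.0]
force: [-1.2, -2.1, 7.6]
gripper_width: 0.097
gripper_force: 76.6
shift [-0.028 -0.011  0.06 ] turn [-1.000e-03 -3.000e-03  3.034e+00]
shift [-0.028 -0.011  0.06 ] turn [ 0.002 -0.001 -0.108]
t 16.32 pos [ 0.5525 -0.1531  0.0494] yaw_y -98.7 j7 -0.58 F [-1.2 -2.1  7.6] M [-0.32  0.21  1.76] gw 0.097 gf 76.6
```

Seat confirmed at yaw ≈ −91.5° (torque rises from there). Back off to −1.5°: −1.70 rad.

```bash
python3 -m pendant '[[[0,0,0],[0,0,-0.15],0],[[0,0,0],[0,0,-0.3],0],[[0,0,0],[0,0,-0.45],0],[[0,0,0],[0,0,-0.6],0],[[0,0,0],[0,0,-0.75],0],[[0,0,0],[0,0,-0.9],0],[[0,0,0],[0,0,-1.05],0],[[0,0,0],[0,0,-1.2],0],[[0,0,0],[0,0,-1.35],0],[[0,0,0],[0,0,-1.5],0],[[0,0,0],[0,0,-1.6],0],[[0,0,0],[0,0,-1.7],0],[[0,0,0],[0,0,-1.7],0],[[0,0,0],[0,0,-1.7],0]]' 35
python3 - <<'E'
from h import *
go([.5515,-.1525,.047],-1.5)
from station import cams
import cv2
s=cams.snapshot('scene'); b=s['color'][205:280,195:345,::-1]
cv2.imwrite('pics/s6.png',cv2.resize(b,None,fx=5.3,fy=5.3,interpolation=cv2.INTER_CUBIC))
E
```

```text
time: 18.08
position: [0.5504, -0.1508, 0.0492]
orientation: [-0.002, 0.717, 0.697, 0.0]
force: [-4.3, 2.6, 11.3]
gripper_width: 0.092
gripper_force: 39.3
shift [-0.041  0.028  0.055] turn [-0.003 -0.003 -0.002]
shift [-0.041  0.028  0.055] turn [-0.005  0.004  3.139]
t 18.07 pos [ 0.5504 -0.1508  0.0492] yaw_y -1.6 j7 0.74 F [-4.3  2.6 11.3] M [0.66 0.92 0.03] gw 0.092 gf 39.3
```

View pics/s6.png

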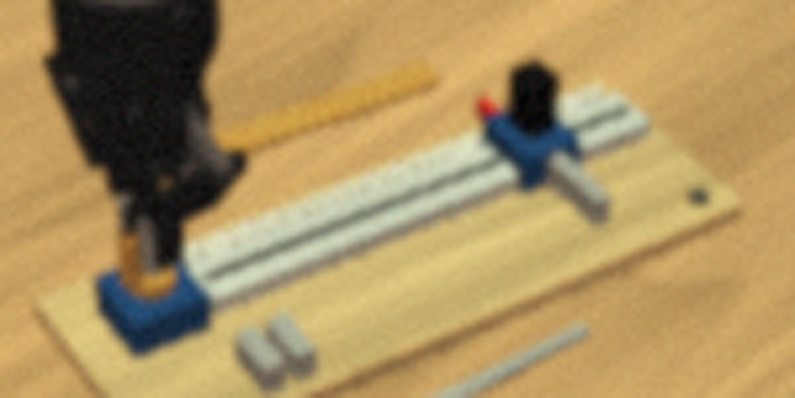

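The wing (130,260) is held between the fingers at the right angle, and the stop still stands at the tab (485,107). Handing in.

```bash
python3 -c "
from station import r
print(r.close_job())"
```

```text
the job is handed in; nothing more can be done
None
```

I handed the job in at about 18 s. By my measurements the stop's index line is within about 1 mm of the red tab, the thumbscrew was seated and backed off about 90°, and the fingers still hold its wing at about 39 N. The hand-in gave no verdict.

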